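# Slide the light pad out over the riser's edge

## Task

The flat light pad lies on the low wooden desk riser. Without gripping or lifting it, push it along the riser with the fingertips towards the riser's far edge (the one away from the robot), until its 30 mm control strip sticks out beyond that edge, square to it, and the rest of the pad still rests on the riser, so that the switch under the strip can be reached; about a centimetre more or less is good enough. Leave the loupe, the mug and the magnifying glass where they are.

Things in the scene. Friction and masses are not known exactly. Their poses are not given: they have to be found in the camera images.
- riser: Fixed low desk riser of pale wood: flat top 280 mm deep (x) by 500 mm wide (y), its top surface 60 mm above the desk, no rim on any side. Origin: centre of its footprint at desk height. Its x axis points away from the robot (turned up to 20 degrees either way), across the far edge over which the pad must stick out; y runs along that edge.
- riser_edge (a point): Middle of the riser's far upper edge, 140 mm from the riser's centre along its x and 60 mm above the desk; axes as the riser's. Past it along x there is only air.
- pad: Loose thin plate lying flat on the riser, 160 mm (x) by 210 mm (y), 8 mm thick, about 0.4 kg; a push of a few newtons slides it. Grey, with a white panel and three slides drawn on it. Origin: centre of the underside, 80 mm from front and rear edges. x points to the front: the 30 mm plain control strip with a small black dot, nearest the riser's far edge, at most 12 degrees off square.
- pad_line (a point): Middle of the black line between control strip and white panel, taken on the underside of the pad: 50 mm ahead of the pad's origin, 30 mm behind its front edge. When the strip exactly overhangs, this line lies over the riser's far edge.
- loupe: Loose black loupe, a waisted round piece 42 mm across and 45 mm tall, standing on the riser's top beside the pad, near the riser's +y end. Origin: centre of its underside. Leave alone.
- mug: Loose white mug, 80 mm across with a handle, 92 mm tall, standing on the desk just off the riser's +y end. Origin: centre of its underside. Leave alone.
- magnifier: Loose magnifying glass lying flat on the desk just off the riser's -y end: brass-rimmed lens 86 mm across, black handle along its -x out to 151 mm from the lens centre, at most 17 mm tall. Origin: under the lens centre. Leave alone.

How it is judged:
By the outcome, as a careful person would: the job done as asked, in the order asked, and still so for the second after the job is handed in, with the robot touching nothing.
It also fails if it takes over 43 s, if anything falls off the work surface, if the arm or the gripper's body presses on something with over 40 N, if the wrist force passes 120 N, or if a joint passes its speed limit or range.

## Robot

A 6-joint arm with a two-finger parallel gripper is mounted at the origin on the work surface. World frame = base frame: x ahead of the robot, y to its left, z up, the work surface at z = 0. Lengths are in m, angles in rad, forces in N, time in s.
With the tool pointing down it reaches from about 0.425 to 0.95 m from the base axis. Payload 3.5 kg.
Tool frame: the origin (TCP) lies between the finger pads; the fingertips stand 17 mm ahead of it and the grasp point (between the pads) lies 2 mm behind it (ctrl.tip_reach is the distance from the TCP to the fingertips, in m); z points along the fingers, y is the direction in which the jaws open and shut (so a half turn about z gives the same grasp; the last joint's range is limited). The gripper opens to 85 mm and grips with 20 to 120 N. Pads are 22 mm wide; open, the fingers measure 114 mm over their backs; the gripper's body (76 mm by 85 mm) begins 54 mm behind the grasp point. The pads swing forward as they close: fully open they stand 13 mm farther back than shut.
Start: joints at [-1.334, 0.286, 1.577, -0, 1.279, -0.15], TCP at [0.255, -0.625, 0.248] pointing down, gripper open.
Joint ranges: [-2.77, 2.77], [-0.9, 2.22], [0.21, 2.48], [-1.53, 4.67], [0.24, 2.81], [-2.84, 2.84]. Speed limits (rad/s): [2.79, 2.79, 3.14, 3.14, 3.14, 3.14].

## Interface

Orientations are given as a unit quaternion [x, y, z, w].
In Python, from plant import monitor, imaging, workorder, ctrl gives the robot as it stands.
- The arm moves only by the tool send_rows, never from a script. Its argument "rows" is a list of rows, each a list of 4 numbers: the shift along the world's x, y, z normalised to -1 to 1, where 1 is 0.3 m, then the turn about the world's z normalised to -1 to 1, where 1 is 360 degrees. A call has 1 to 20 rows; each row is the pose to reach, as a shift and turn from the pose commanded when the call began, turning the shorter way round; what a row does not reach only later rows make up. A row lasts 1/8 s, in which the tool goes at most 62.5 mm and 10.7 degrees, less where a joint would pass 70% of its speed; a pose out of reach is approached as far as the arm can. A call with a number of a shift or a turn outside -1 to 1 is refused whole. A call with a gripper value outside its range is refused whole. "jaw" is the closure, from 0 (fully open) to 1 (shut), set as the call begins (left out, the last holds). The fingers move at their own pace and stop on an object; "newtons" is the grip in N (left out, the last holds). Time passes only in rows, so rows that repeat a pose let the fingers close. It gives the time, the measured TCP pose, the force and the opening at its end, in the units of the state.
- monitor.get_state(): the state, without advancing time (a new reading comes with each control period).
- imaging.read_camera(name): name is "side" or "top" or "wrist"; returns the picture (420x560x3 uint8, red, green, blue); there is no depth.
- imaging.calibration(name): a dict with "intrinsics" (3x3 intrinsics, pixels), "cam_to_world" (4x4, takes a point from camera to world coordinates). Camera axes: x right, y up, looking along -z (the intrinsics and any distortion apply to the point x, -y, -z); pixel columns grow to the right and rows downward; lengths in m; the calibration is good to about 2 mm. A picture is of the moment at which its call begins: read the wrist's pose just before it. calibration takes no time and is no camera call; for the wrist camera it gives the pose at the moment of the call.
- workorder.sign_off(): hands the job in, once; it reports no verdict.
The state is a dict: "time": time; "qpos": joint angles; "dq": joint speeds; "joint_efforts": joint torques, N m; "eef_pos": TCP position; "tcp_rot": TCP orientation; "contact_force": force on the tool from outside, world axes, zero at the start; "wrist_torque": the same for the moment, N m; "opening": opening from 0.0 (shut) to 1.0 (fully open).
Only numpy, scipy, OpenCV 4.12 (cv2) and the standard library are available. Lean on these libraries where they do the work, as an engineer would, in place of code of your own. Each camera call takes 0.05 s, during which the arm holds its last target.

## Working session

There is one attempt and no reset: what is moved stays moved. The work goes in short steps, Python scripts to look and compute and a tool call to move; the robot and the scene stay as the last step left them, time stands still between calls to the robot, and variables do not carry over. Pictures are saved under pics/ and viewed, and the job is handed in when it is done.

Besides the shell and the picture viewer there is one more tool, called after ">>>" in YAML: its name, and indented under it one key for each argument. send_rows: Moves the arm, as the interface text tells. Scaled input: -1 to 1 covers 0.3 m each way for a shift and 360 degrees each way for a turn. Its arguments: {"type":"object","properties":{"rows":{"type":"array"},"jaw":{"type":"number"},"newtons":{"type":"number"}},"required":["rows"]}

```bash
mkdir -p pics; python3 - <<'E'
from plant import monitor, imaging, workorder, ctrl
import cv2
s=monitor.get_state();print(s['time'],s['eef_pos'],s['tcp_rot'],s['opening'],ctrl.tip_reach)
for n in ('top','side'):
    cv2.imwrite(f'pics/{n}0.png',imaging.read_camera(n)[:,:,::-1]);c=imaging.calibration(n);print(c)
E
```

```text
0.0 [ 0.25451229 -0.62451053  0.24692726] [ 9.81356461e-01  1.92192823e-01 -4.01868491e-05 -1.18904761e-03] 1.001787107938716 0.017
{'intrinsics': array([[535.52064407,   0.        , 275.59490988],
       [  0.        , 535.52064407, 212.13722946],
       [  0.        ,   0.        ,   1.        ]]), 'cam_to_world': array([[ 0.02436649,  0.98713716, -0.15800792,  0.33687677],
       [-0.99948081,  0.020722  , -0.02467205,  0.02421662],
       [-0.02108046,  0.15852705,  0.98712957,  1.40966598],
       [ 0.        ,  0.        ,  0.        ,  1.        ]])}
{'intrinsics': array([[452.20344624,   0.        , 277.31181637],
       [  0.        , 452.20344624, 205.53173984],
       [  0.        ,   0.        ,   1.        ]]), 'cam_to_world': array([[-0.94325014,  0.21706772, -0.25131807,  0.26019015],
       [-0.33159304, -0.65674827,  0.67729445,  0.83974011],
       [-0.01803395,  0.72219341,  0.69145604,  0.87595079],
       [ 0.        ,  0.        ,  0.        ,  1.        ]])}
```

View pics/top0.png

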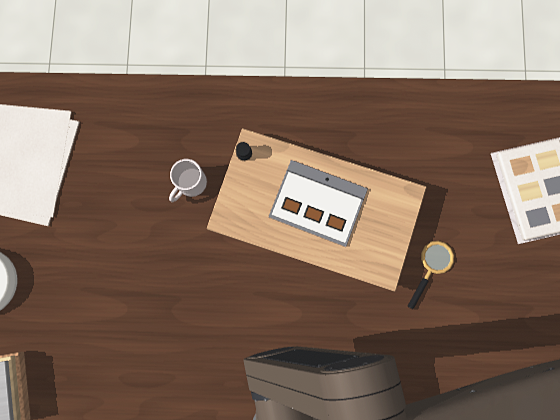

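View pics/side0.png

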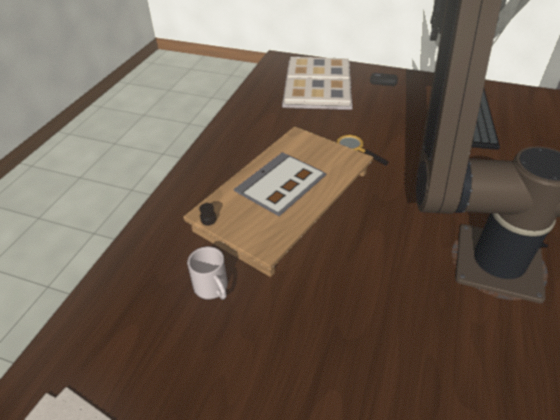

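The top view shows the riser with corners near (241,129), (425,186), (396,290) and (207,229). The pad's corners are near (291,161), (367,188), (347,245) and (270,216). The loupe is at (244,151), the mug at (186,178) and the magnifier at (437,257). I'll enlarge the view to refine these.

```bash
python3 - <<'E'
import cv2
i=cv2.imread('pics/top0.png')
cv2.imwrite('pics/top0z.png',cv2.resize(i[120:300,200:440],None,fx=3.3,fy=3.3,interpolation=cv2.INTER_CUBIC))
E
```

```text
(no output)
```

View pics/top0z.png

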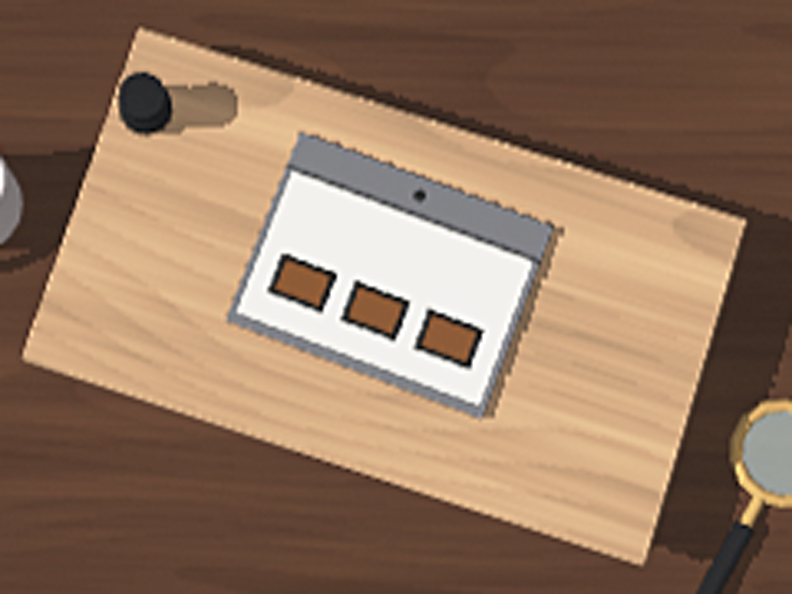

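```bash
cat > h.py <<'E'
import numpy as np, cv2
from plant import monitor, imaging, workorder, ctrl
from scipy.optimize import least_squares
def ray(name,px,z,c=None):
    c=c or imaging.calibration(name);K=c['intrinsics'];T=c['cam_to_world']
    px=np.atleast_2d(px).astype(float)
    d=np.c_[(px[:,0]-K[0,2])/K[0,0],-(px[:,1]-K[1,2])/K[1,1],-np.ones(len(px))]@T[:3,:3].T
    return T[:3,3]+d*((z-T[2,3])/d[:,2])[:,None]
def proj(name,P):
    c=imaging.calibration(name);K=c['intrinsics'];T=c['cam_to_world']
    q=(np.atleast_2d(P)-T[:3,3])@T[:3,:3]
    return np.c_[K[0,0]*q[:,0]/-q[:,2]+K[0,2],K[1,1]*-q[:,1]/-q[:,2]+K[1,2]]
def rect(W,lx,ly): # W order FL,FR,BR,BL (x front,+y left)
    L=np.array([[lx,ly],[lx,-ly],[-lx,-ly],[-lx,ly]])/2
    f=lambda p:(p[:2]+L@np.array([[np.cos(p[2]),np.sin(p[2])],[-np.sin(p[2]),np.cos(p[2])]])-W[:,:2]).ravel()
    r=least_squares(f,[*W[:,:2].mean(0),0]);return r.x,np.round(f(r.x)*1000,1)
E
python3 - <<'E'
from h import *
z=lambda a:(np.array(a)+.5)/3.3-.5+[200,120]
R=ray('top',z([(138,28),(746,218),(644,565),(23,358)]),.06)
P=ray('top',z([(302,133),(555,229),(487,416),(229,320)]),.068)
for W,a,b in((R,.28,.5),(P,.16,.21)):
    print(W.round(4).tolist(),[np.linalg.norm(W[i]-W[i-1]).round(4) for i in range(4)])
    p,r=rect(W,a,b);print(p,np.degrees(p[2]),r)
pr,_=rect(R,.28,.5);pp,_=rect(P,.16,.21)
def T(p,v):
    c,s=np.cos(p[2]),np.sin(p[2]);return p[:2]+np.array([[c,-s],[s,c]])@v
for s in('FL',.14,.25),('FR',.14,-.25),('BR',-.14,-.25),('BL',-.14,.25): print(s,proj('top',[*T(pr,s[1:]),.06]),proj('side',[*T(pr,s[1:]),.06]))
for s in('pFL',.08,.105),('FR',.08,-.105),('BR',-.08,-.105),('BL',-.08,.105): print(s,proj('side',[*T(pp,s[1:]),.068]))
E
python3 -c "
import cv2
i=cv2.imread('pics/side0.png')
cv2.imwrite('pics/side0z.png',cv2.resize(i[110:290,170:400],None,fx=3.3,fy=3.3,interpolation=cv2.INTER_CUBIC))"
```

```text
[[0.7741, 0.1529, 0.06], [0.6294, -0.3244, 0.06], [0.3612, -0.2428, 0.06], [0.508, 0.2327, 0.06]] [np.float64(0.2779), np.float64(0.4987), np.float64(0.2803), np.float64(0.4976)]
[ 0.56817676 -0.04541549 -0.29596179] -16.957361251270335 [ 0.9 -0.  -0.2 -1.   0.1 -0.9 -0.8  1.9]
[[0.6886, 0.0209, 0.068], [0.6161, -0.1757, 0.068], [0.4702, -0.1238, 0.068], [0.5398, 0.0741, 0.068]] [np.float64(0.158), np.float64(0.2096), np.float64(0.1548), np.float64(0.2098)]
[ 0.57867963 -0.05111485 -0.34441787] -19.733690593517704 [ 0.8 -0.2  2.4 -1.3 -2.3  0.9 -0.9  0.7]
('FL', 0.14, 0.25) [[241.48500182 127.80785729]] [[182.43376224 215.8466449 ]]
('FR', 0.14, -0.25) [[426.09888898 185.81363774]] [[293.89045218 125.47351806]]
('BR', -0.14, -0.25) [[395.15658565 290.8222741 ]] [[372.49374339 156.24634818]]
('BL', -0.14, 0.25) [[205.87941503 228.42145485]] [[269.63975159 265.84607478]]
('pFL', 0.08, 0.105) [[233.34968458 187.91517526]]
('FR', 0.08, -0.105) [[281.94394446 150.75193846]]
('BR', -0.08, -0.105) [[326.66902974 171.93317853]]
('BL', -0.08, 0.105) [[279.4467413  213.65218681]]
```

View pics/side0z.png

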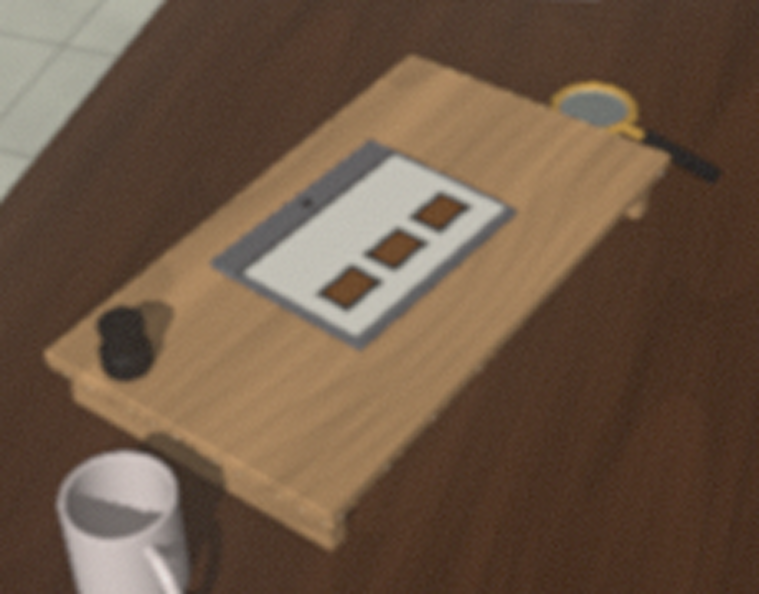

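Both cameras agree to about 2 mm. The riser is yawed -17.0°, and the pad is about -2.8° relative to it. The pad line is about 78 mm short of the edge. I'll push with the open fingers straddling the rear edge, which will also square the pad.

>>> send_rows:
  rows:
    - [0.667,1,0,-0.109]
    - [0.667,1,0,-0.109]
    - [0.667,1,0,-0.109]
    - [0.667,1,0,-0.109]
    - [0.667,1,0,-0.109]
    - [0.667,1,0,-0.109]
    - [0.667,1,0,-0.109]
    - [0.667,1,0,-0.109]
  jaw: 0

```text
time: 1.1
eef_pos: [0.4545, -0.3252, 0.248]
tcp_rot: [0.989, -0.148, -0.0, 0.0]
contact_force: [0.0, -0.5, -0.2]
opening: 1.001
```

>>> send_rows:
  rows:
    - [0.045,1,0,0]
    - [0.045,1,0,0]
    - [0.045,1,0,0]
    - [0.045,1,0,0]
    - [0.045,1,0,0]
    - [0.045,1,0,0]
    - [0.045,1,-0.427,0]
    - [0.045,1,-0.427,0]
    - [0.045,1,-0.427,0]
    - [0.045,1,-0.427,0]

```text
time: 2.35
eef_pos: [0.4695, -0.0267, 0.1218]
tcp_rot: [0.989, -0.149, 0.001, 0.0]
contact_force: [-0.2, -1.1, 1.1]
opening: 1.002
```

```bash
python3 - <<'E'
from h import *
s=monitor.get_state();print(s['time'],s['eef_pos'],s['contact_force'],s['qpos'])
for n in('side','wrist'):
    cv2.imwrite(f'pics/{n}1.png',imaging.read_camera(n)[:,:,::-1])
E
```

```text
2.35 [ 0.46947404 -0.0266784   0.12184699] [-0.19495301 -1.05903046  1.08483647] [-2.72904113e-01 -2.28741794e-02  2.16953350e+00 -2.78200458e-04
  9.92901420e-01  1.59800256e+00]
```

View pics/side1.png

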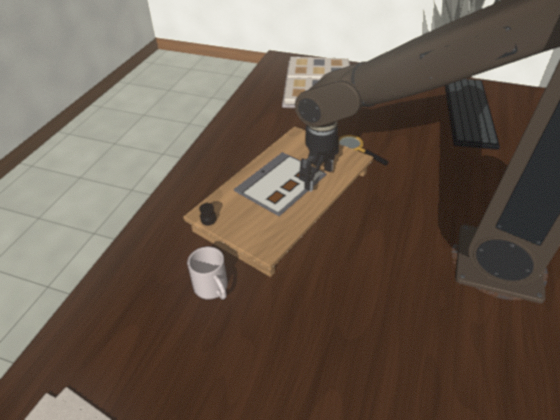

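View pics/wrist1.png

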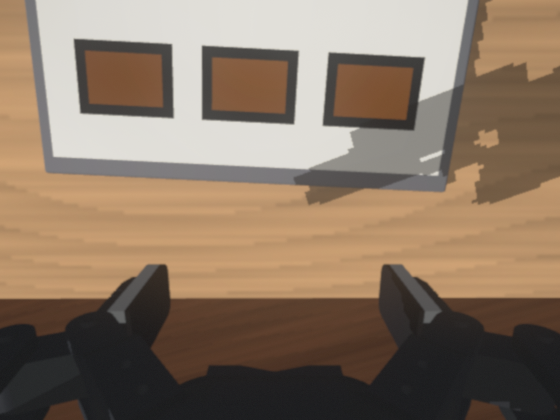

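The wrist view shows the riser's near edge level at row 298, so the tool is square. The pad's rear edge runs (47,172) to (444,190) and is clear ahead of the fingers. I'll shift slightly and lower.

>>> send_rows:
  rows:
    - [-0.007,0.035,-0.06,0]
    - [-0.007,0.035,-0.1,0]
    - [-0.007,0.035,-0.13,0]
    - [-0.007,0.035,-0.13,0]
    - [-0.007,0.035,-0.13,0]

```text
time: 3.08
eef_pos: [0.4666, -0.0149, 0.0817]
tcp_rot: [0.989, -0.149, 0.0, 0.0]
contact_force: [0.4, -0.8, 1.2]
opening: 1.003
```

```bash
python3 - <<'E'
from h import *
s=monitor.get_state();print(s['time'],s['eef_pos'],s['contact_force'],ctrl.tip_reach)
i=imaging.read_camera('side')[:,:,::-1]
cv2.imwrite('pics/side2.png',cv2.resize(i[130:230,250:390],None,fx=5,fy=5,interpolation=cv2.INTER_CUBIC))
E
```

```text
3.075 [ 0.4666278  -0.01487428  0.08172071] [ 0.35960433 -0.84961456  1.21607745] 0.017
```

View pics/side2.png

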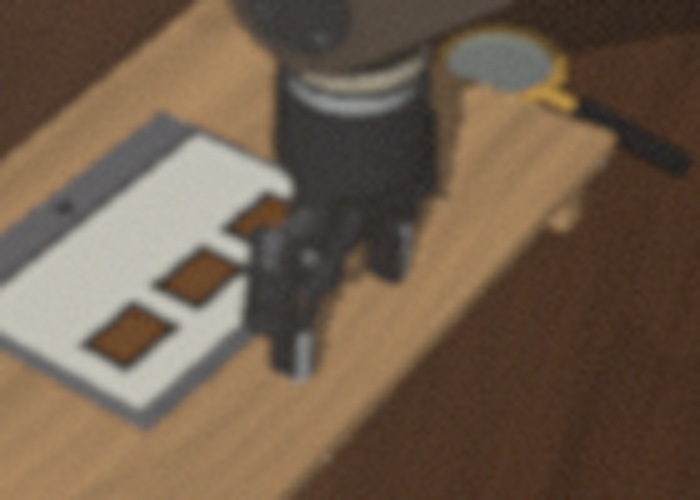

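```bash
python3 - <<'E'
from h import *
c=np.array([.4666,-.0149]);ex=np.array([.9565,-.2917]);ey=np.array([.2917,.9565])
for z in(.06,.065,.078):
  print(z,[(((proj('side',[*(c+a*ex+b*ey),z])[0])-[250,130])*5).round() for a in(-.011,.011) for b in(.0425,.057)])
E
```

```text
0.06 [array([306., 400.]), array([290., 416.]), array([270., 383.]), array([254., 399.])]
0.065 [array([306., 393.]), array([290., 409.]), array([270., 376.]), array([255., 392.])]
0.078 [array([307., 375.]), array([291., 391.]), array([271., 358.]), array([255., 374.])]
```

The fingertip, at about (300,380) in the crop, sits at z≈0.078. So the open fingers reach only about 4 mm past the TCP. I'll lower in small steps and watch the force.

>>> send_rows:
  rows:
    - [0,0,-0.007,0]
    - [0,0,-0.013,0]
    - [0,0,-0.013,0]

```text
time: 3.5
eef_pos: [0.466, -0.0146, 0.0771]
tcp_rot: [0.989, -0.148, -0.0, -0.0]
contact_force: [0.4, -0.9, -0.4]
opening: 1.003
```

>>> send_rows:
  rows:
    - [0,0,-0.007,0]
    - [0,0,-0.015,0]
    - [0,0,-0.015,0]

```text
time: 3.88
eef_pos: [0.466, -0.0145, 0.0725]
tcp_rot: [0.989, -0.148, -0.0, -0.0]
contact_force: [0.1, -0.6, 0.4]
opening: 1.0
```

>>> send_rows:
  rows:
    - [0,0,-0.006,0]
    - [0,0,-0.012,0]
    - [0,0,-0.012,0]

```text
time: 4.25
eef_pos: [0.466, -0.0146, 0.069]
tcp_rot: [0.989, -0.148, -0.0, -0.0]
contact_force: [0.5, -0.1, 0.7]
opening: 1.0
```

>>> send_rows:
  rows:
    - [0,0,-0.005,0]
    - [0,0,-0.005,0]
    - [0,0,-0.005,0]

```text
time: 4.62
eef_pos: [0.4662, -0.0146, 0.0677]
tcp_rot: [0.989, -0.148, 0.0, 0.0]
contact_force: [0.1, 0.1, 1.1]
opening: 0.997
```

```bash
python3 - <<'E'
from h import *
i=imaging.read_camera('side')[:,:,::-1]
cv2.imwrite('pics/side3.png',cv2.resize(i[130:230,250:390],None,fx=5,fy=5,interpolation=cv2.INTER_CUBIC))
cv2.imwrite('pics/wrist3.png',imaging.read_camera('wrist')[:,:,::-1])
E
```

```text
(no output)
```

View pics/side3.png

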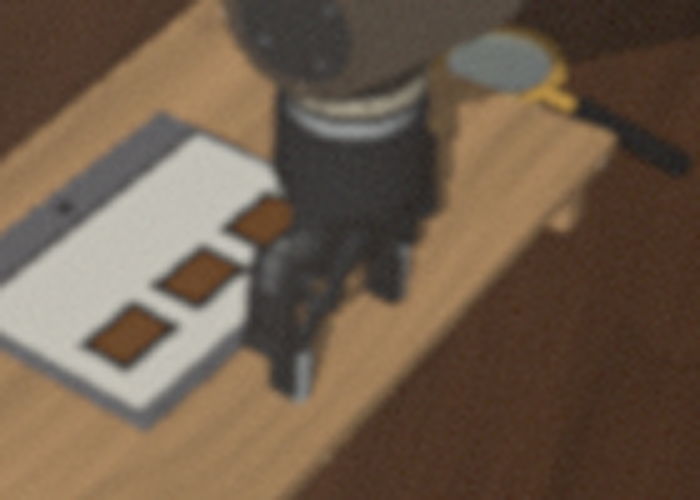

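View pics/wrist3.png

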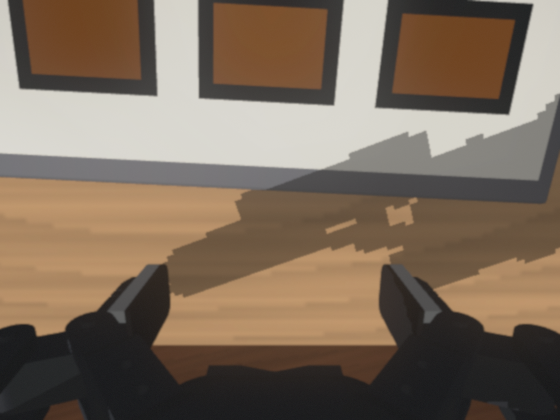

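>>> send_rows:
  rows:
    - [0,0,-0.004,0]
    - [0,0,-0.007,0]
    - [0,0,-0.007,0]

```text
time: 5.1
eef_pos: [0.466, -0.0146, 0.0655]
tcp_rot: [0.989, -0.148, -0.0, -0.0]
contact_force: [-0.3, 0.5, -0.3]
opening: 1.004
```

>>> send_rows:
  rows:
    - [0,0,-0.004,0]
    - [0,0,-0.005,0]
    - [0,0,-0.005,0]

```text
time: 5.48
eef_pos: [0.4661, -0.0146, 0.0641]
tcp_rot: [0.989, -0.148, -0.0, -0.0]
contact_force: [-0.6, 0.1, 0.3]
opening: 1.001
```

>>> send_rows:
  rows:
    - [0,0,-0.004,0]
    - [0,0,-0.004,0]
    - [0,0,-0.004,0]

```text
time: 5.85
eef_pos: [0.4663, -0.0146, 0.0638]
tcp_rot: [0.989, -0.148, -0.0, -0.0]
contact_force: [-2.3, -0.2, 6.5]
opening: 1.005
```

Contact with the riser came at TCP z≈0.064. I'll lift 3 mm and begin pushing along the riser's x.

>>> send_rows:
  rows:
    - [0,0,0.012,0]
    - [0,0,0.012,0]
    - [0.02,-0.006,0.012,0]
    - [0.04,-0.012,0.012,0]
    - [0.06,-0.018,0.012,0]
    - [0.08,-0.024,0.012,0]
    - [0.1,-0.03,0.012,0]
    - [0.12,-0.037,0.012,0]
    - [0.14,-0.043,0.012,0]
    - [0.16,-0.049,0.012,0]
    - [0.18,-0.055,0.012,0]
    - [0.2,-0.061,0.012,0]
    - [0.22,-0.067,0.012,0]
    - [0.24,-0.073,0.012,0]
    - [0.255,-0.078,0.012,0]
    - [0.255,-0.078,0.012,0]

```text
time: 7.85
eef_pos: [0.5436, -0.0383, 0.067]
tcp_rot: [0.989, -0.149, 0.001, 0.0]
contact_force: [-0.6, 0.0, 0.1]
opening: 1.002
```

```bash
python3 - <<'E'
from h import *
s=monitor.get_state();print(s['time'],s['eef_pos'],s['contact_force'])
for n in('top','wrist'):
  i=imaging.read_camera(n)[:,:,::-1];cv2.imwrite(f'pics/{n}4.png',i)
  if n=='top': cv2.imwrite('pics/top4z.png',cv2.resize(i[120:300,200:440],None,fx=3.3,fy=3.3,interpolation=cv2.INTER_CUBIC))
E
```

```text
7.85 [ 0.54361938 -0.03832113  0.0669526 ] [-0.58496968  0.04007866  0.11724273]
```

View pics/top4z.png

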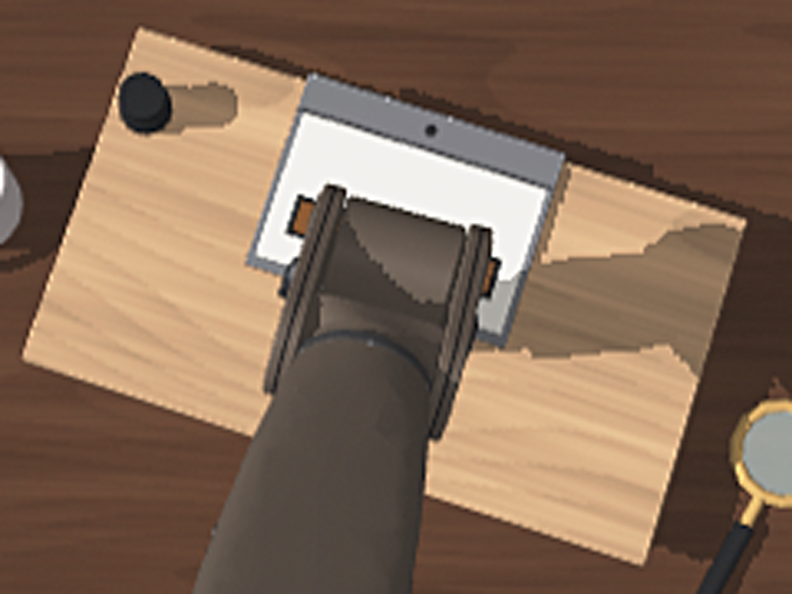

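View pics/wrist4.png

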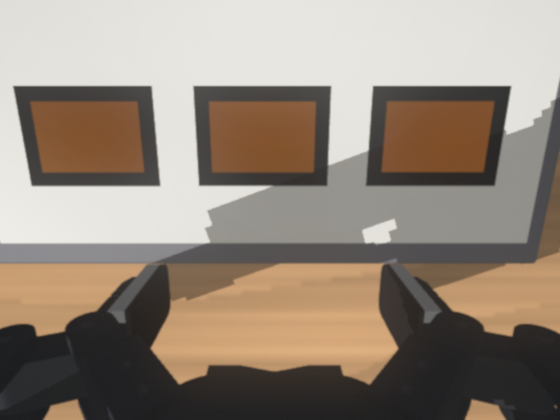

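The pad is now square to the fingers, with its rear edge level at row 262 in the wrist view. In the top view its front edge runs (313,73) to (565,156), right at the riser edge. I'll measure the remaining distance.

```bash
cat >> h.py <<'E'
def inr(W):
    C=np.array([.56818,-.04542]);a=-.29596;c,s=np.cos(a),np.sin(a)
    return (np.atleast_2d(W)[:,:2]-C)@np.array([[c,-s],[s,c]])
zz=lambda a:(np.array(a)+.5)/3.3-.5+[200,120]
E
python3 - <<'E'
from h import *
for n,p in(('front',[(313,73),(565,156)]),('line',[(301,111),(549,187)]),('dot',[(431,130)]),('rear',[(247,266),(503,347)])): print(n,inr(ray('top',zz(p),.068))*1000)
print('tcp',inr([.54362,-.03832])*1000)
# edge check
print('edge',inr(ray('top',zz([(138,28),(746,218)]),.06))*1000)
E
```

```text
front [[ 144.59097541  105.44706221]
 [ 141.59973848 -101.25139312]]
line [[112.4415119  104.84939606]
 [114.15672801 -96.61476807]]
dot [[129.2719308    3.73946448]]
rear [[-17.69723904 106.15978742]
 [-16.50771923 -99.55180399]]
tcp [[-25.56296839  -0.37181613]]
edge [[ 139.13668961  249.75084691]
 [ 139.94483584 -248.98955756]]
```

>>> send_rows:
  rows:
    - [0.016,-0.005,0,0]
    - [0.032,-0.01,0,0]
    - [0.048,-0.015,0,0]
    - [0.064,-0.02,0,0]
    - [0.075,-0.023,0,0]
    - [0.08,-0.024,0,0]
    - [0.08,-0.024,0,0]
    - [0.08,-0.024,0,0]

```text
time: 8.95
eef_pos: [0.5669, -0.0453, 0.0665]
tcp_rot: [0.989, -0.149, 0.0, 0.0]
contact_force: [-2.2, 0.4, 1.4]
opening: 1.002
```

```bash
python3 - <<'E'
from h import *
s=monitor.get_state();print(s['time'],s['eef_pos'],s['contact_force'],inr(s['eef_pos'])*1000)
i=imaging.read_camera('top')[:,:,::-1];cv2.imwrite('pics/top5.png',i)
cv2.imwrite('pics/top5z.png',cv2.resize(i[120:300,200:440],None,fx=3.3,fy=3.3,interpolation=cv2.INTER_CUBIC))
E
```

```text
8.95 [ 0.56688209 -0.04532195  0.06648291] [-2.230572    0.44681136  1.35003646] [[-1.27007747 -0.28476084]]
```

View pics/top5z.png

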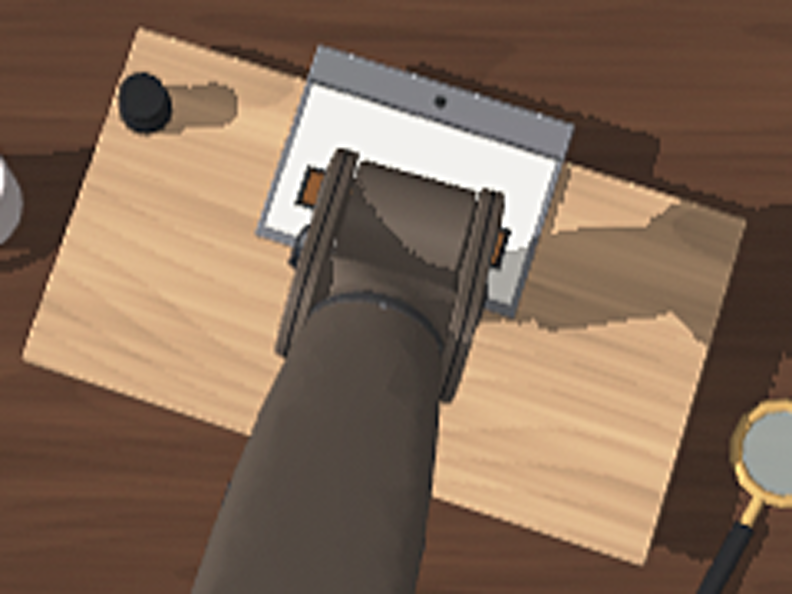

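```bash
python3 - <<'E'
from h import *
for n,p in(('front',[(320,46),(573,126)]),('line',[(309,82),(561,159)]),('dot',[(440,102)]),('rear',[(257,236),(513,317)])): print(n,inr(ray('top',zz(p),.068))*1000)
E
```

```text
front [[ 167.19585756  107.0160045 ]
 [ 166.49910254 -100.24119691]]
line [[136.67647352 106.16857691]
 [138.34968643 -98.99816887]]
dot [[152.94044068   3.81032645]]
rear [[   7.10767671  106.24116556]
 [   8.04205953 -100.0049645 ]]
```

The line is about 2.5 mm short and square within 0.5°. I'll nudge it, then back away.

>>> send_rows:
  rows:
    - [0.004,-0.001,0,0]
    - [0.008,-0.0025,0,0]
    - [0.008,-0.0025,0,0]
    - [0.008,-0.0025,0,0]

```text
time: 9.5
eef_pos: [0.5693, -0.046, 0.0665]
tcp_rot: [0.989, -0.148, 0.0, -0.0]
contact_force: [-2.1, 0.7, 1.5]
opening: 1.0
```

>>> send_rows:
  rows:
    - [-0.03,0.009,0,0]
    - [-0.08,0.024,0,0]
    - [-0.12,0.037,0,0]
    - [-0.12,0.037,0.1,0]
    - [-0.12,0.037,0.3,0]
    - [-0.12,0.037,0.5,0]
    - [-0.12,0.037,0.5,0]
    - [-0.12,-0.3,0.6,0]
    - [-0.12,-0.6,0.6,0]
    - [-0.12,-0.9,0.6,0]
    - [-0.12,-1,0.6,0]
    - [-0.12,-1,0.6,0]
    - [-0.12,-1,0.6,0]
    - [-0.12,-1,0.6,0]

```text
time: 11.25
eef_pos: [0.5323, -0.3452, 0.245]
tcp_rot: [0.989, -0.149, -0.001, -0.001]
contact_force: [-0.2, -0.6, 0.8]
opening: 0.998
```

```bash
python3 - <<'E'
from h import *
s=monitor.get_state();print(s['time'],s['eef_pos'],s['contact_force'])
i=imaging.read_camera('top')[:,:,::-1];cv2.imwrite('pics/top6.png',i)
cv2.imwrite('pics/top6z.png',cv2.resize(i[120:300,200:440],None,fx=3.3,fy=3.3,interpolation=cv2.INTER_CUBIC))
cv2.imwrite('pics/side6.png',imaging.read_camera('side')[:,:,::-1])
E
```

```text
11.25 [ 0.53232972 -0.34521064  0.24501645] [-0.22171629 -0.62702132  0.77153631]
```

View pics/top6z.png

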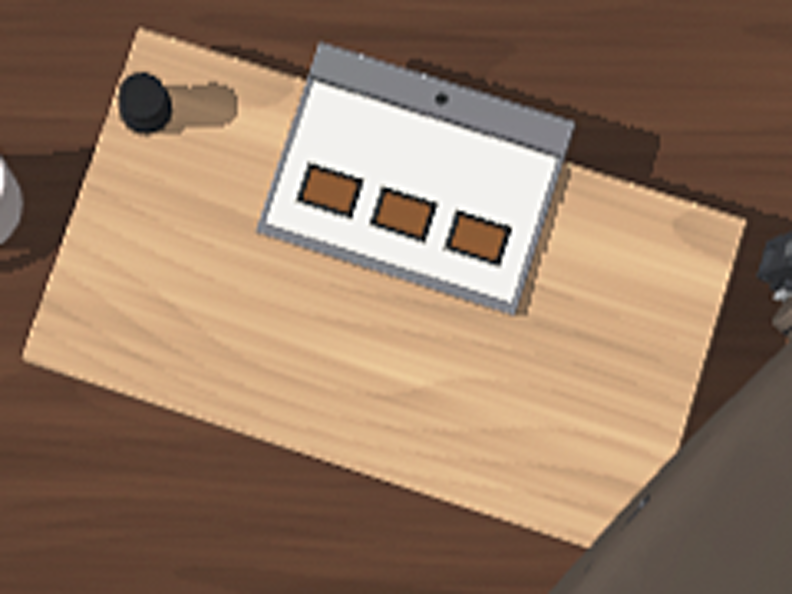

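View pics/side6.png

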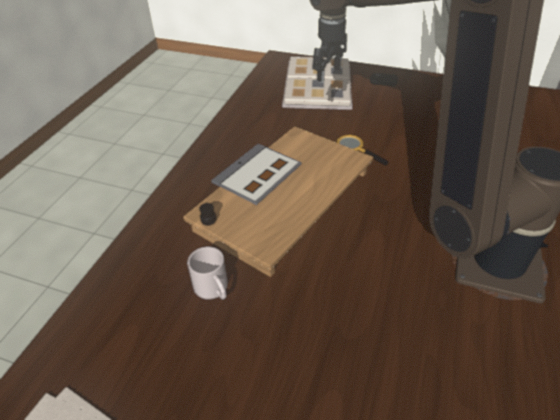

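```bash
python3 - <<'E'
from h import *
P=ray('top',zz([(320,43),(574,123),(516,314),(258,233)]),.068)
p,r=rect(P,.16,.21);print(inr(p)*1000,np.degrees(p[2])+16.957,r)
print(inr(ray('top',zz([(310,80),(562,157)]),.068))*1000)
# independent check in the side view: pixel vs predicted overlay
i=cv2.imread('pics/side6.png');cv2.imwrite('pics/side6z.png',cv2.resize(i[110:250,170:370],None,fx=4,fy=4,interpolation=cv2.INTER_CUBIC))
E
```

```text
[[89.78636798  3.05821668]] 0.26004422644855296 [-0.   0.7  0.8 -1.6 -0.9 -0.6  0.1  1.5]
[[138.46110175 105.92546834]
 [140.11650357 -99.27396256]]
```

View pics/side6z.png

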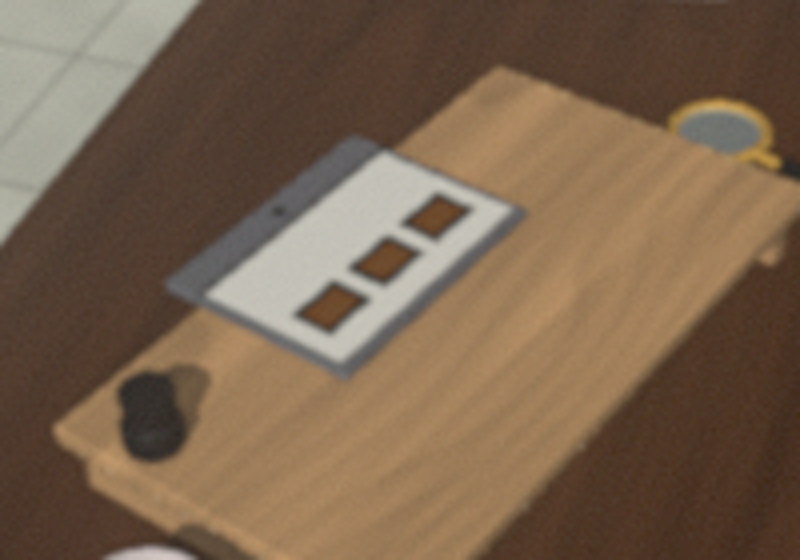

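The side view shows the line, (205,297) to (383,150), lying over the riser edge with the strip overhanging. The top view puts the line at 139.8 mm against the edge at 140 mm, 0.3° off square. Loupe, mug and magnifier look unmoved.

```bash
python3 -c "
from plant import workorder
print(workorder.sign_off())"
```

```text
the job is handed in; nothing more can be done
None
```

The pad now rests with its control strip sticking out past the riser's far edge, and the job is handed in. I pushed it about 78 mm along the riser with the open fingertips against its rear edge, which also took out its roughly 3° of skew. I never gripped or lifted it, and the arm was backed off and clear before I handed in.

- **Overhang:** the last top-view fit puts the pad's line at 139.8 mm from the riser's centre, with the edge at 140 mm. Reading the line's own pixels gave 138.5 to 140.1 mm. The fit's residuals were up to 1.6 mm.
- **Squareness:** the fit gave about 0.3° off square, while the line's pixels suggest about 0.5° the other way. Both are within reading error.
- **Side view:** by eye, the line lies over the edge and the strip hangs beyond it. I made no separate measurement from that view. Earlier its pixels sat about 2 px off the top view's prediction, for the riser and the pad alike.
- **Other objects:** the loupe, mug and magnifying glass look unmoved in the pictures.
- **Forces and time:** the push readings I took were about 2 to 3 N. The largest reading was about 7 N, when I touched the riser lightly to find the fingertip height. The arm finished at about 11.4 s.

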